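# Pin the outfeed trough to the plug machine

## Robot

A 7-joint arm with a two-finger parallel gripper is mounted at the origin on the work surface. World frame = base frame: x ahead of the robot, y to its left, z up, the work surface at z = 0. Lengths are in m, angles in rad, forces in N, time in s.
With the tool pointing down it reaches from about 0.4 to 0.75 m from the base axis. Payload 19.5 kg.
Tool frame: the origin (TCP) lies on the centre line of the jaws, within the pads' length; the fingertips stand 19 mm ahead of it and the grasp point (between the pads) is the TCP; z points along the fingers, y is the line along which they close (so a half turn about z gives the same grasp; the last joint's range is limited). The gripper opens to 85 mm and grips with 20 to 120 N. Pads are 22 mm wide; open, the fingers measure 114 mm over their backs; the gripper's body (76 mm by 85 mm) begins 54 mm behind the grasp point. The pads swing forward as they close: fully open they stand 13 mm farther back than shut.
Start: joints at [1.273, 0.707, -0.028, 1.485, 0.022, 0.951, -0.075], TCP at [0.145, -0.556, 0.216] pointing down, gripper open.
Joint ranges: [-2.71, 2.71], [-0.32, 2.16], [-1.57, 1.52], [0, 2.45], [-1.46, 4.6], [0, 2.02], [-2.83, 2.83]. Speed limits (rad/s): [1.89, 1.89, 2.57, 2.57, 3.01, 3.01, 3.01].

## Interface

Orientations are given as a 3x3 rotation matrix whose columns are the frame's x, y, z axes.
In Python, from workcell import env gives the robot as it stands.
- The arm moves only by the tool arm_command, never from a script. Its argument "increments" is a list that holds one entry, the list of rows, each a list of 7 numbers: the opening, from 0 (shut) to 1 (fully open), then the shift along the tool's x, y, z in m, then the turn, a rotation vector about the tool's x, y, z in degrees. A call has 1 to 5 rows; each row shifts and turns the commanded pose from where the row before left it, along the tool's axes as they then stand; what a row does not reach is not made up. A row lasts 1/12 s, in which the tool goes at most 41.7 mm and 7.16 degrees, less where a joint would pass 70% of its speed; a pose out of reach is approached as far as the arm can. A call with a gripper value outside its range is refused whole. The fingers move at their own pace and stop on an object; "grip_force" is the grip in N (left out, the last holds). Time passes only in rows, so rows that do not move let the fingers close. It gives the time, the measured TCP pose, the force, the opening and the grip force at its end, in the units of the state.
- env.state(): the state, without advancing time (a new reading comes with each control period).
- env.snapshot(name): name is "side" or "top" or "wrist"; returns a dict with "frame" (420x560x3 uint8, red, green, blue), "z_map" (420x560 float32, m along the optical axis (not along the pixel's ray), 0 where there is no reading), "fx", "fy", "cx", "cy" (pixels), "R" (3x3) and "t" (3): a world point X has camera coordinates R X + t. Camera axes: x right, y down, z forward; pixel columns grow to the right and rows downward; lengths in m; the calibration is good to about 2 mm. A picture is of the moment at which its call begins.
- env.hand_in(): hands the job in; it is judged then, once.
The state is a dict: "clock": time; "joint_positions": joint angles; "qvel": joint speeds; "joint_torque": joint torques, N m; "tool_pos": TCP position; "ee_rot": TCP orientation; "wrist_force": force on the tool from outside, world axes, zero at the start; "wrist_torque": the same for the moment, N m; "width": finger opening in m; "gripper_force": force on a finger pad.
Only numpy, scipy, OpenCV 4.12 (cv2) and the standard library are available. Lean on these libraries where they do the work, as an engineer would, in place of code of your own. Each camera call takes 0.05 s, during which the arm holds its last target. There are 200 camera calls.

## Task

Fit the pivot pin that holds the outfeed trough to the plug machine: take the pin with the tall straight knob out of the rack and thread it straight down through the upper hole of the trough's fork, the hole in the machine's lug and the lower hole, until its collar sits fully home on the fork, then let go. The lug's hole is in an eccentric bush and seldom in line with the fork, so feel for it with the pin's nose, jogging the loose trough along with the pin, and never force it: press with no more than about 20 N. Leave the trough lying level on its saddle, and leave the other pin, the wrench and the tin alone.

Things in the scene. Friction and masses are not known exactly. Their poses are not given: they have to be found in the camera images.
- pin: The pivot pin, upright in one of the rack's two holes: black straight round knob 20 mm across, 40 mm tall, on a steel collar 23 mm across, 5 mm thick; below it a steel shank 12 mm across, 56 mm long, its last 3 mm tapering to a 9 mm flat nose. 90 g. Origin on its axis at the collar's underside, z up the axis (knob z = 5 to 45 mm).
- pin_tip (a point): Centre of the flat nose of the pivot pin, 56 mm below its origin.
- trough: The outfeed trough, about 0.4 kg, loose: half-round stainless channel 280 x 52 mm with a fork of two level cheeks at one end. It lies by its weight with the upper cheek on the lug and a flat foot on the saddle, and slides level when pushed with 2 to 4 N. Origin on the axis of the cheeks' 13.5 mm holes at the upper cheek's top face, z up; the channel runs along -y.
- fork_lower (a point): Centre of the lower cheek's 13.5 mm hole, at that cheek's top face, 30 mm below the trough's origin. Both cheeks are 8 mm thick with rounded ends of radius 20 mm. The lug (16 mm thick) lies between them, touching the upper cheek, 6 mm above the lower. The fork's back wall is 36 mm from the hole axis (-y); the channel's rim is 55 mm away (+x) and 8 mm higher than the upper cheek.
- head: The machine's outfeed head, fixed to the bench: green housing 200 x 190 x 155 mm, 105 mm from the pivot towards +y, with a red stop button on top (184 mm high) and a steel outlet nozzle 48 mm across, top 152 mm above the bench, 80 mm from the pivot towards +x. Origin on the bench straight below lug_eye, z up.
- lug_eye (a point): Centre of the lug's round boss (44 mm across) at its top face, 110 mm above the bench. In the boss sits an eccentric adjusting bush, locked, with the square-edged 13.5 mm hole for the pin. The hole's axis is upright and 5.5 mm from this point, in a direction that differs each time, hidden under the fork and not measured: feel for it round that circle. Lug and bush do not yield.
- saddle (a point): Middle of the flat saddle plate (110 x 50 mm) on which the trough's foot slides, at its top face, 96 mm above the bench, on a bar from the head. Below it on the bench is fixed a dark propagation tray, 51 mm high with its plugs.
- rack: Fixed black block 50 x 130 x 62 mm with two upright 13.5 mm holes on its y axis, 35 mm either side of its middle; a pin stands in each with its collar on the top face. Origin at the centre of its underside.
- stop_pin: The other pin in the rack, to be left alone: same collar, a low mushroom knob 34 mm across whose top is 26 mm above the rack, 30 mm shank. Origin at the underside of its collar.
- wrench: Open-ended steel wrench 180 mm long lying on the bench; bystander. Origin at the middle of its underside.
- tin: Closed metal grease tin 68 mm across and 75 mm tall standing on the bench; bystander. Origin at the centre of its underside.
There are look-alikes about, which are no part of the job. Leave any orange or pink look-alike of the pin alone.

How it is judged:
On the way, in this order (a step that is already met when the one before it is completed fails the run):
1. the nose of the pivot pin is in the upper hole of the fork (horizontal distance between pin_tip and trough below 0.004 m and z of pin_tip in the frame of trough between -0.06 and -0.003 m and angle between the z axis of pin and the z axis of trough, either way round below 0.2 rad), for 0.02 s.
2. the nose has come out below the lug (horizontal distance between pin_tip and lug_eye below 0.0095 m and horizontal distance between pin and trough below 0.006 m and z of pin_tip in the frame of head below 0.0925 m and z of trough in the frame of head between 0.112 and 0.126 m), for 0.02 s.
At the end, for the whole second after the job is handed in: The pin stands through fork, lug and fork (nose within 9.5 mm of the lug boss's centre, 4 mm of the fork's), collar within 2.5 mm of the fork's top; the trough lies level (0.05 rad) at its height (4 mm); both at rest and released (z of pin in the frame of trough between -0.002 and 0.0025 m and horizontal distance between pin and trough below 0.003 m and horizontal distance between pin_tip and trough below 0.004 m and angle between the z axis of pin and the z axis of trough, either way round below 0.06 rad and horizontal distance between pin_tip and lug_eye below 0.0095 m and z of trough in the frame of head between 0.114 and 0.122 m and angle between trough's own z axis and vertical below 0.05 rad and linear speed of each of pin, trough below 0.01 m/s); the robot touches nothing.
It fails at once if the pivot pin presses on the machine's lug or head with more than 35 N (contact force between pin and head above 35 N).
It fails at once if the pivot pin presses on the trough with more than 35 N (contact force between pin and trough above 35 N).
It fails at once if the trough is tipped by more than 0.15 rad (angle between trough's own z axis and vertical above 0.15 rad).
It fails at once if the other pin, the wrench or the tin is moved by more than 20 mm (distance of any of stop_pin, wrench, tin from where it was at the start of the episode above 0.02 m).
It also fails if it takes over 72 s, if anything falls off the work surface, if the arm or the gripper's body presses on something with over 40 N, if the wrist force passes 120 N, or if a joint passes its speed limit or range.

## Working session

There is one attempt and no reset: what is moved stays moved. The work goes in short steps, Python scripts to look and compute and a tool call to move; the robot and the scene stay as the last step left them, time stands still between calls to the robot, and variables do not carry over. Pictures are saved under pics/ and viewed, at most 10 in all, crops included, and the job is handed in when it is done.

Besides the shell and the picture viewer there is one more tool, called as name(argument=value, ...), one argument or row to a line, values as JSON. arm_command: Moves the arm, as the interface text tells. Its arguments: {"type":"object","properties":{"increments":{"type":"array"},"grip_force":{"type":"number"}},"required":["increments"]}

```bash
mkdir -p pics
cat > h.py <<'E'
import numpy as np, cv2
from workcell import env
def snap(n):
    s=env.snapshot(n); return s
def pts(s):
    z=s["z_map"]; v,u=np.mgrid[:z.shape[0],:z.shape[1]]
    c=np.stack([(u-s["cx"])/s["fx"]*z,(v-s["cy"])/s["fy"]*z,z],-1)
    P=(c-np.array(s["t"]))@np.array(s["R"]); P[z==0]=np.nan
    return P
def save(s,f): cv2.imwrite("pics/"+f,s["frame"][...,::-1])
E
python3 - <<'E'
from h import *
for n in("top","side"):
    s=snap(n); save(s,n+"0.png"); np.savez(n+"0.npz",P=pts(s),F=s["frame"]); print(n,s["fx"],-np.array(s["R"]).T@s["t"])
st=env.state(); print(st)
E
```

```text
top 516.5099954367606 [ 0.33028132 -0.02557046  1.22818886]
side 464.29256403681796 [ 0.49911586 -0.71755618  0.87017304]
{'clock': 0.1, 'joint_positions': array([ 1.2733106 ,  0.70701696, -0.02763775,  1.48497502,  0.02199698,
        0.95088111, -0.07551779]), 'qvel': array([ 0.00141543, -0.00023564, -0.00311712, -0.0003016 ,  0.000481  ,
       -0.00102276,  0.0011667 ]), 'joint_torque': array([ 2.61641129e-03, -8.84281039e+01,  1.23694248e+00, -2.36449152e+01,
        1.69142318e-02,  5.17173772e-03, -1.21763078e-04]), 'tool_pos': array([ 0.14542371, -0.55604076,  0.21538233]), 'ee_rot': array([[ 9.67465831e-01,  2.53001577e-01, -2.60598195e-04],
       [ 2.53001711e-01, -9.67465371e-01,  9.43057819e-04],
       [-1.35246140e-05, -9.78308006e-04, -9.99999521e-01]]), 'wrist_force': array([ 0.97051281,  0.48412665, -1.04366842]), 'wrist_torque': array([-0.01277394,  0.00125859,  0.00469905]), 'gripper_force': 0.0, 'width': 0.08532251940037963}
```

View pics/top0.png

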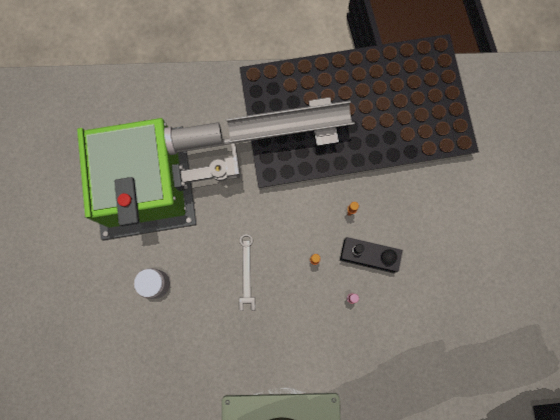

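View pics/side0.png

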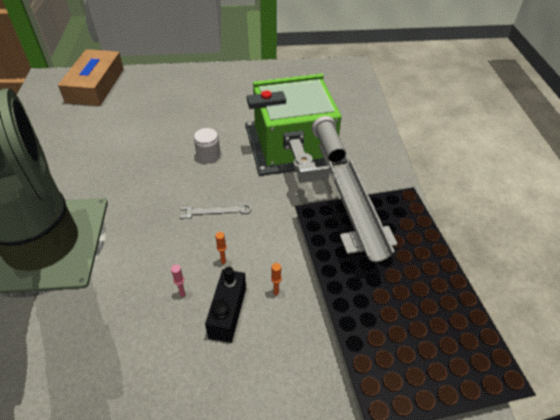

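Top view: tall knob at (358,250), mushroom at (389,257), fork hole near (218,169), channel running right. The rack in the side view is at (227,305), with orange/pink look-alikes around it.

Run:
```python
from h import *
d=np.load("top0.npz");P=d["P"];F=d["F"]
np.set_printoptions(precision=4,suppress=True)
def near(c,r,zlo,zhi):
    u,v=c;Q=P[v-r:v+r+1,u-r:u+r+1].reshape(-1,3);m=(Q[:,2]>zlo)&(Q[:,2]<zhi);return Q[m]
k=near((358,250),12,.09,.13);print("knob",len(k),k.mean(0),k.min(0),k.max(0))
k=near((389,257),14,.075,.095);print("mush",len(k),k.mean(0),k.min(0),k.max(0))
k=near((371,255),40,.055,.068);print("racktop",len(k),k.mean(0), cv2.minAreaRect(k[:,:2].astype(np.float32)))
print("hole heights"); print((P[158:182,206:242:1,2]*1000).round().astype(int)[:, ::2])
for p in [(218,169),(200,173),(236,165),(232,125),(350,110),(340,125),(325,138)]: print(p,P[p[1],p[0]])
# rim lines: trough channel
k=near((290,122),75,.11,.14);print("trough",len(k), cv2.minAreaRect(k[:,:2].astype(np.float32)))
cv2.imwrite("pics/c.png",cv2.resize(F[90:210,160:370,::-1],None,fx=3.8,fy=3.8,interpolation=cv2.INTER_CUBIC))
```

```text
knob 76 [ 0.444  -0.1799  0.1055] [ 0.4351 -0.1903  0.0909] [ 0.4537 -0.1707  0.1109]
mush 192 [ 0.4266 -0.2473  0.0864] [ 0.4105 -0.2651  0.075 ] [ 0.4436 -0.232   0.0936]
racktop 1019 [ 0.4355 -0.2101  0.0618] ((0.39920324087142944, -0.2046537697315216), (0.13033732771873474, 0.12687493860721588), 75.05052947998047)
hole heights
[[                  -1                    5                   -2
                    -3                    1                   -1
                    -1                   -2                   -2
                    -1                  116                  117
                   116                  121                  117
                   110                   -3                    1]
 [                  -1                    4                    0
                     3                   -2                    1
                     0                   -1                   -4
                   115                  113                  119
                   119                  115                  120
                   116                   -2        
[... 8337 characters left out ...]
                 1
                    -5                   95 -9223372036854775808
                    -3                    0                    3
                     1                   -1                    1
                     0                    0                   -2]]
(218, 169) [nan nan nan]
(200, 173) [0.6224 0.1656 0.1077]
(236, 165) [0.6361 0.0837 0.117 ]
(232, 125) [0.7328 0.0929 0.1089]
(350, 110) [ 0.7829 -0.1849  0.051 ]
(340, 125) [ 0.7203 -0.1509  0.1234]
(325, 138) [ 0.6992 -0.1182  0.098 ]
trough 1616 ((0.7195536494255066, -0.009673193097114563), (0.12344339489936829, 0.34436941146850586), 21.979406356811523)<stdin>:9: RuntimeWarning: invalid value encountered in cast
```

View pics/c.png

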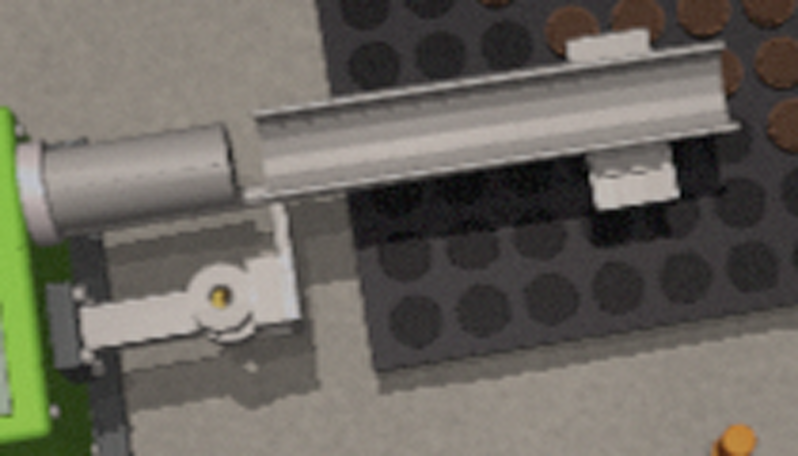

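Crop: fork hole at crop (220,296), i.e. pixel (217.9,167.9), with brass bush visible in its right part. First move: swing over the pin, turning the jaws to close along world x.

```bash
cat >> h.py <<'E'
def rows(target,yawto,n,open_=1):
    "rows to target pos and tool-x azimuth (deg), tool kept vertical"
    st=env.state();p=np.array(st["tool_pos"]);R=st["ee_rot"];a0=np.degrees(np.arctan2(R[1,0],R[0,0]))
    d=(np.array(target)-p)/n; da=(yawto-a0)/n
    for i in range(n):
        a=np.radians(a0+da*i); x=np.array([np.cos(a),np.sin(a),0]);y=np.array([np.sin(a),-np.cos(a),0])
        print([open_,round(float(d@x),4),round(float(d@y),4),round(float(-d[2]),4),0,0,round(float(-da),2)])
E
python3 -c "
from h import *
rows([.444,-.18,.2],90,15)"
```

```text
[1, 0.0256, -0.0192, 0.001, 0, 0, -5.02]
[1, 0.0272, -0.0169, 0.001, 0, 0, -5.02]
[1, 0.0286, -0.0145, 0.001, 0, 0, -5.02]
[1, 0.0297, -0.0119, 0.001, 0, 0, -5.02]
[1, 0.0306, -0.0093, 0.001, 0, 0, -5.02]
[1, 0.0313, -0.0065, 0.001, 0, 0, -5.02]
[1, 0.0318, -0.0038, 0.001, 0, 0, -5.02]
[1, 0.032, -0.001, 0.001, 0, 0, -5.02]
[1, 0.032, 0.0018, 0.001, 0, 0, -5.02]
[1, 0.0317, 0.0046, 0.001, 0, 0, -5.02]
[1, 0.0311, 0.0074, 0.001, 0, 0, -5.02]
[1, 0.0304, 0.0101, 0.001, 0, 0, -5.02]
[1, 0.0294, 0.0127, 0.001, 0, 0, -5.02]
[1, 0.0282, 0.0152, 0.001, 0, 0, -5.02]
[1, 0.0267, 0.0176, 0.001, 0, 0, -5.02]
```

arm_command(
  increments=[
    [[1,0.0256,-0.0192,0.001,0,0,-5.02],[1,0.0272,-0.0169,0.001,0,0,-5.02],[1,0.0286,-0.0145,0.001,0,0,-5.02],[1,0.0297,-0.0119,0.001,0,0,-5.02],[1,0.0306,-0.0093,0.001,0,0,-5.02]],
  ],
)

```text
clock: 0.52
tool_pos: [0.2456, -0.4295, 0.2107]
ee_rot: [[0.766, 0.643, -0.0], [0.643, -0.766, 0.0], [0.0, -0.0, -1.0]]
wrist_force: [1.0, -0.5, -0.3]
width: 0.0854
gripper_force: 0.0
```

arm_command(
  increments=[
    [[1,0.0313,-0.0065,0.001,0,0,-5.02],[1,0.0318,-0.0038,0.001,0,0,-5.02],[1,0.032,-0.001,0.001,0,0,-5.02],[1,0.032,0.0018,0.001,0,0,-5.02],[1,0.0317,0.0046,0.001,0,0,-5.02]],
  ],
)

```text
clock: 0.93
tool_pos: [0.3451, -0.3041, 0.2057]
ee_rot: [[0.421, 0.907, -0.0], [0.907, -0.421, 0.0], [0.0, -0.0, -1.0]]
wrist_force: [-0.3, -1.0, -0.0]
width: 0.0855
gripper_force: 0.0
```

arm_command(
  increments=[
    [[0.7,0.0311,0.0074,0.001,0,0,-5.02],[0.7,0.0304,0.0101,0.001,0,0,-5.02],[0.7,0.0294,0.0127,0.001,0,0,-5.02],[0.7,0.0282,0.0152,0.001,0,0,-5.02],[0.7,0.0267,0.0176,0.001,0,0,-5.02]],
  ],
)

```text
clock: 1.35
tool_pos: [0.4447, -0.1788, 0.2007]
ee_rot: [[-0.003, 1.0, -0.0], [1.0, 0.003, 0.0], [0.0, -0.0, -1.0]]
wrist_force: [-0.3, -0.2, -0.0]
width: 0.0596
gripper_force: 0.0
```

Run:
```python
from h import *
np.set_printoptions(precision=4,suppress=True)
s=snap("wrist"); save(s,"w1.png"); np.savez("w1.npz",P=pts(s),F=s["frame"])
R=np.array(s["R"]);print("cam",-R.T@s["t"],s["fx"])
st=env.state();print(st["clock"],st["tool_pos"],st["ee_rot"],st["wrist_force"])
P=pts(s)
m=(np.hypot(P[...,0]-.444,P[...,1]+.18)<.02)&(P[...,2]>.100)&(P[...,2]<.115)
k=P[m];print("knobtop",len(k),k.mean(0),(k.min(0)+k.max(0))/2,np.argwhere(m).mean(0))
```

```text
cam [ 0.4437 -0.0931  0.3586] 341.34540253543133
1.4 [ 0.4484 -0.1735  0.2007] [[-0.0165  0.9999  0.0023]
 [ 0.9999  0.0165  0.003 ]
 [ 0.003   0.0023 -1.    ]] [ 2.5281  9.2885 -0.6536]
knobtop 504 [ 0.4456 -0.1795  0.1063] [ 0.4456 -0.1805  0.1043] [206.2837 281.4266]
```

View pics/w1.png

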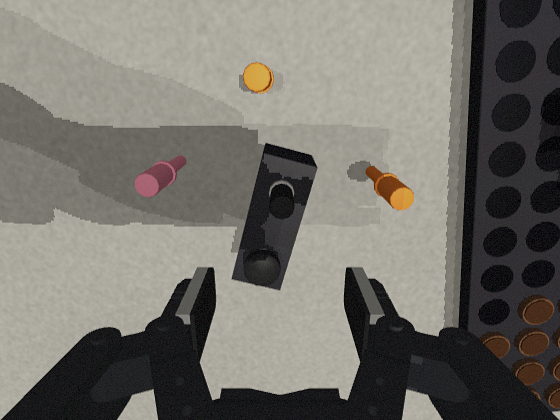

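Wrist view: knob of the pin at (282,205), mushroom at (262,267), fingers at the bottom; the knob top sits at (0.4455,-0.180,0.106), as expected. Descend, correcting by the settled pose.

arm_command(
  increments=[
    [[0.6,0,0,0.02,0,0,0],[0.6,0,0,0.02,0,0,0],[0.6,0,0,0.01,0,0,0],[0.6,0,0,0,0,0,0]],
  ],
)

```text
clock: 1.73
tool_pos: [0.4432, -0.1798, 0.149]
ee_rot: [[0.001, 1.0, -0.003], [1.0, -0.001, 0.001], [0.001, -0.003, -1.0]]
wrist_force: [0.3, 0.5, 0.5]
width: 0.0511
gripper_force: 0.0
```

arm_command(
  increments=[
    [[0.6,0,0.002,0.015,0,0,0],[0.6,0,0,0.015,0,0,0],[0.6,0,0,0.015,0,0,0],[0.6,0,0,0.014,0,0,0],[0.6,0,0,0,0,0,0]],
  ],
)

```text
clock: 2.15
tool_pos: [0.4455, -0.18, 0.0906]
ee_rot: [[0.001, 1.0, -0.002], [1.0, -0.001, 0.001], [0.001, -0.002, -1.0]]
wrist_force: [0.8, 0.8, -0.1]
width: 0.051
gripper_force: 0.0
```

arm_command(
  increments=[
    [[0.1,0,0,0,0,0,0],[0.1,0,0,0,0,0,0],[0.1,0,0,0,0,0,0],[0.1,0,0,0,0,0,0],[0.1,0,0,0,0,0,0]],
  ],
  grip_force=60,
)

```text
clock: 2.57
tool_pos: [0.4462, -0.1803, 0.0923]
ee_rot: [[0.001, 1.0, 0.001], [1.0, -0.001, -0.0], [-0.0, 0.001, -1.0]]
wrist_force: [-0.4, -0.5, -0.7]
width: 0.0084
gripper_force: 0.0
```

Run:
```python
from h import *
np.set_printoptions(precision=4,suppress=True)
a=snap("side");b=snap("wrist");np.savez("w2.npz",P=pts(b)); 
cv2.imwrite("pics/m2.png",np.hstack([cv2.resize(a["frame"][190:350,130:330,::-1],(500,400)),cv2.resize(b["frame"][120:420,160:400,::-1],(300,400))]))
st=env.state();print(st["tool_pos"],st["width"])
```

```text
[ 0.4461 -0.1802  0.0921] 0.008376454791334005
```

View pics/m2.png

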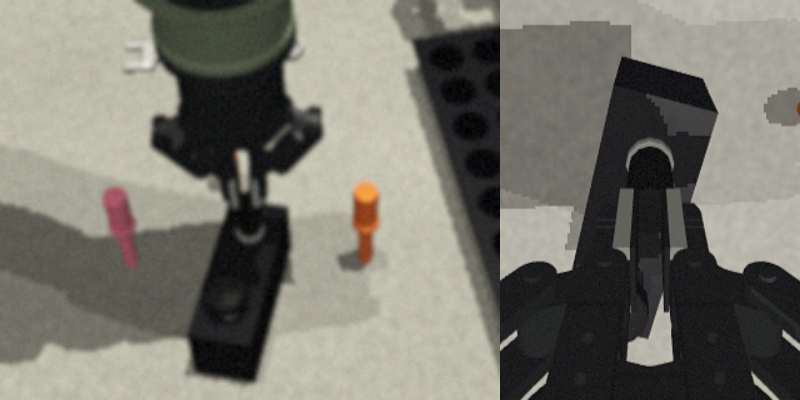

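Wrist crop shows the pads roughly at the knob's edges with about 20 mm gap, though the width reads 8 mm with no force; close further and see.

arm_command(
  increments=[
    [[0,0,0,0,0,0,0],[0,0,0,0,0,0,0],[0,0,0,0,0,0,0]],
  ],
)

```text
clock: 2.92
tool_pos: [0.4461, -0.1802, 0.0918]
ee_rot: [[0.001, 1.0, -0.0], [1.0, -0.001, 0.0], [0.0, -0.0, -1.0]]
wrist_force: [0.1, -0.6, 0.7]
width: 0.0001
gripper_force: 0.0
```

Run:
```python
from h import *
np.set_printoptions(precision=4,suppress=True)
b=snap("wrist");P=pts(b);save(b,"w3.png")
for v in (262,275,290,305): print(v,[tuple((P[v,u]*1000).round(0)) for u in range(244,316,6)])
```

```text
262 [(np.float64(424.0), np.float64(-195.0), np.float64(63.0)), (np.float64(427.0), np.float64(-195.0), np.float64(63.0)), (np.float64(431.0), np.float64(-195.0), np.float64(63.0)), (np.float64(437.0), np.float64(-177.0), np.float64(96.0)), (np.float64(440.0), np.float64(-169.0), np.float64(110.0)), (np.float64(443.0), np.float64(-168.0), np.float64(112.0)), (np.float64(446.0), np.float64(-168.0), np.float64(112.0)), (np.float64(448.0), np.float64(-168.0), np.float64(112.0)), (np.float64(451.0), np.float64(-168.0), np.float64(112.0)), (np.float64(455.0), np.float64(-178.0), np.float64(93.0)), (np.float64(460.0), np.float64(-195.0), np.float64(61.0)), (np.float64(464.0), np.float64(-195.0), np.float64(63.0))]
275 [(np.float64(423.0), np.float64(-204.0), np.float64(62.0)), (np.float64(427.0), np.float64(-204.0), np.float64(62.0)), (np.float64(435.0), np.float64(-173.0), np.float64(116.0)), (np.float64(438.0), np.float64(-173.0), np.float64(116.0)), (np.float64(440.0), np.float64(-168.0), np.float64(123.0)), (np.float64(443.0), np.float64(-168.0), np.float64(123.0)), (np.float64(446.0),
[... 1088 characters left out ...]
 np.float64(-173.0), np.float64(138.0)), (np.float64(434.0), np.float64(-172.0), np.float64(139.0)), (np.float64(436.0), np.float64(-172.0), np.float64(139.0)), (np.float64(439.0), np.float64(-168.0), np.float64(145.0)), (np.float64(441.0), np.float64(-168.0), np.float64(145.0)), (np.float64(443.0), np.float64(-168.0), np.float64(145.0)), (np.float64(445.0), np.float64(-168.0), np.float64(144.0)), (np.float64(448.0), np.float64(-169.0), np.float64(144.0)), (np.float64(450.0), np.float64(-168.0), np.float64(144.0)), (np.float64(452.0), np.float64(-172.0), np.float64(139.0)), (np.float64(455.0), np.float64(-173.0), np.float64(138.0)), (np.float64(457.0), np.float64(-172.0), np.float64(139.0))]
```

View pics/w3.png

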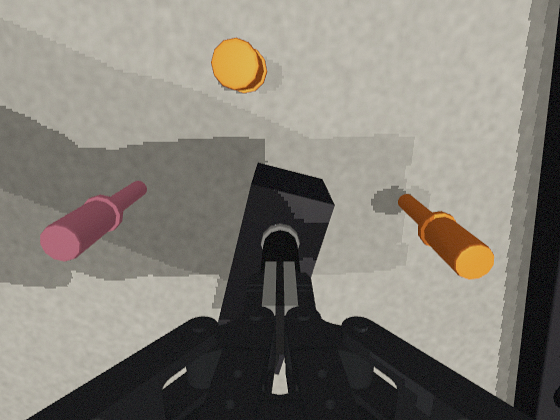

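Wrist view: jaws are shut empty; knob/collar visible at (281,240) just ahead of the fingers. Measure where it is.

Run:
```python
from h import *
b=snap("wrist");P=pts(b)
for v in range(222,266,3): print(v,*[tuple((P[v,u]*1000).round(0).astype(int).tolist()) for u in (266,274,281,288,296)])
d=np.load("w1.npz");Q=d["P"]
print('before')
for v in range(180,222,4): print(v,*[tuple(np.nan_to_num(Q[v,u]*1000).round(0).astype(int).tolist()) for u in (272,277,282,287,292)])
```

```text
222 (437, -168, 62) (442, -168, 63) (446, -168, 63) (450, -169, 62) (455, -168, 63)
225 (437, -170, 63) (442, -170, 63) (446, -169, 64) (450, -171, 62) (455, -171, 61)
228 (437, -173, 61) (442, -171, 66) (446, -171, 66) (450, -171, 67) (455, -172, 63)
231 (437, -173, 65) (442, -172, 67) (446, -171, 70) (450, -172, 67) (455, -175, 61)
234 (438, -174, 68) (442, -171, 73) (446, -171, 75) (450, -172, 72) (455, -175, 66)
237 (438, -175, 69) (442, -172, 76) (446, -171, 79) (450, -172, 76) (455, -176, 68)
240 (438, -175, 74) (442, -171, 82) (446, -171, 82) (450, -172, 80) (455, -178, 66)
243 (438, -175, 78) (442, -172, 85) (446, -171, 86) (450, -172, 84) (455, -178, 72)
246 (438, -174, 82) (442, -172, 88) (446, -171, 89) (450, -172, 88) (455, -178, 76)
249 (438, -174, 87) (443, -172, 92) (446, -171, 94) (450, -172, 91) (454, -176, 82)
252 (438, -174, 91) (443, -172, 95) (446, -171, 97) (450, -172, 95) (454, -175, 88)
255 (438, -174, 94) (443, -172, 99) (446, -171, 100) (449, -172, 99) (454, -175, 92)
258 (439, -174, 98) (443, -171, 103) (446, -171, 103) (449, -171, 102) (454, -175, 94)
261 
[... 429 characters left out ...]
7)
192 (438, -175, 81) (442, -172, 93) (446, -171, 96) (450, -172, 91) (455, -179, 67)
196 (438, -175, 93) (442, -172, 104) (446, -171, 105) (450, -172, 104) (454, -176, 89)
200 (438, -175, 105) (442, -174, 107) (446, -174, 107) (450, -174, 107) (454, -175, 103)
204 (438, -177, 107) (442, -178, 106) (446, -177, 107) (450, -177, 107) (454, -177, 107)
208 (438, -181, 107) (442, -180, 108) (446, -181, 106) (450, -181, 107) (454, -180, 107)
212 (438, -184, 107) (442, -184, 107) (446, -184, 106) (450, -184, 107) (454, -184, 106)
216 (437, -204, 62) (442, -187, 108) (446, -187, 108) (450, -187, 107) (456, -204, 62)
220 (437, -208, 62) (442, -208, 61) (447, -208, 62) (451, -208, 62) (456, -209, 61)
```

The pin stands exactly where measured (axis 0.446,-0.180, top 0.107), but the fingers' lowest visible points are at z≈0.11: the jaws closed just above the knob, so the tips are ~35 mm higher than the nominal TCP geometry suggests. Reopen and go lower, watching force.

arm_command(
  increments=[
    [[0.6,0,0,0,0,0,0],[0.6,0,0,0,0,0,0],[0.6,0,0,0,0,0,0],[0.6,0,0,0,0,0,0],[0.6,0,0,0.004,0,0,0]],
  ],
)

```text
clock: 3.43
tool_pos: [0.4463, -0.1803, 0.0881]
ee_rot: [[0.001, 1.0, 0.001], [1.0, -0.001, -0.0], [-0.0, 0.001, -1.0]]
wrist_force: [0.3, -1.2, -0.0]
width: 0.0516
gripper_force: 0.0
```

arm_command(
  increments=[
    [[0.6,0,0,0.007,0,0,0],[0.6,0,0,0.007,0,0,0],[0.6,0,0,0.006,0,0,0],[0.6,0,0,0,0,0,0]],
  ],
)

```text
clock: 3.77
tool_pos: [0.4456, -0.1799, 0.0664]
ee_rot: [[0.001, 1.0, -0.002], [1.0, -0.001, 0.001], [0.001, -0.002, -1.0]]
wrist_force: [-0.4, 0.3, -1.0]
width: 0.0513
gripper_force: 0.0
```

Run:
```python
from h import *
b=snap("wrist");P=pts(b);save(b,"w4.png")
st=env.state();print(st["tool_pos"],st["width"],st["wrist_force"])
# finger/gripper points: column scan on pads
m=(P[...,2]>.072)&(P[...,1]<-.150)&(P[...,1]>-.2)&(np.abs(P[...,0]-.446)>.015)&(np.abs(P[...,0]-.446)<.06)
v,u=np.where(m);q=P[m];i=np.argsort(q[:,2])[:300:25]
for j in i: print(u[j],v[j],q[j].round(3))
```

```text
[ 0.4457087  -0.17994512  0.06702171] 0.051352883796320144 [0.08333195 0.27559914 0.63124131]
224 271 [ 0.419 -0.174  0.084]
225 293 [ 0.419 -0.185  0.086]
336 266 [ 0.47  -0.17   0.087]
334 297 [ 0.47  -0.186  0.087]
349 265 [ 0.476 -0.169  0.088]
224 292 [ 0.419 -0.182  0.088]
223 281 [ 0.419 -0.176  0.089]
218 266 [ 0.417 -0.168  0.089]
222 268 [ 0.419 -0.169  0.09 ]
335 308 [ 0.471 -0.19   0.09 ]
336 294 [ 0.471 -0.182  0.091]
337 280 [ 0.471 -0.175  0.091]
```

View pics/w4.png

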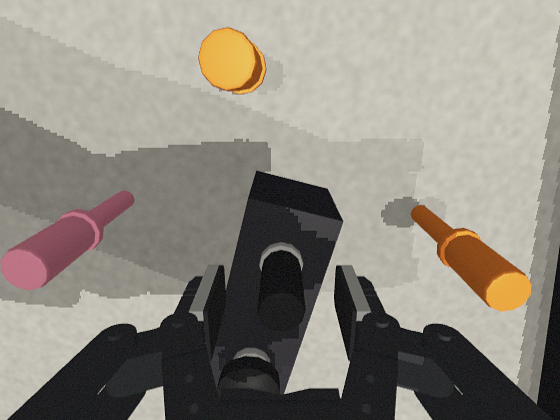

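Now the knob at (281,290) stands between the pads; tips at z≈0.085. A constant offset of ~+35 mm in z relative to the reported TCP. Down 5 mm more and grip.

arm_command(
  increments=[
    [[0.6,0,0,0.005,0,0,0],[0,0,0,0,0,0,0],[0,0,0,0,0,0,0],[0,0,0,0,0,0,0],[0,0,0,0,0,0,0]],
  ],
  grip_force=80,
)

```text
clock: 4.23
tool_pos: [0.4461, -0.1802, 0.0631]
ee_rot: [[0.001, 1.0, 0.0], [1.0, -0.001, -0.0], [-0.0, 0.0, -1.0]]
wrist_force: [-1.7, -0.3, 4.0]
width: 0.0177
gripper_force: 78.0
```

arm_command(
  increments=[
    [[0,0,0,0,0,0,0],[0,0,0,0,0,0,0],[0,0,0,-0.004,0,0,0],[0,0,0,-0.006,0,0,0],[0,0,0,-0.01,0,0,0]],
  ],
)

```text
clock: 4.65
tool_pos: [0.4458, -0.1801, 0.083]
ee_rot: [[0.001, 1.0, -0.001], [1.0, -0.001, 0.0], [0.0, -0.001, -1.0]]
wrist_force: [0.3, -0.2, -0.5]
width: 0.0178
gripper_force: 78.1
```

arm_command(
  increments=[
    [[0,0,0,-0.025,0,0,0],[0,0,0,-0.03,0,0,0],[0,0,0,-0.03,0,0,0],[0,0,0,-0.03,0,0,0],[0,0,0,-0.01,0,0,0]],
  ],
)

```text
clock: 5.07
tool_pos: [0.4468, -0.1803, 0.2119]
ee_rot: [[0.001, 1.0, 0.004], [1.0, -0.001, -0.001], [-0.001, 0.004, -1.0]]
wrist_force: [0.0, 0.2, 0.4]
width: 0.0181
gripper_force: 78.5
```

Run:
```python
from h import *
np.set_printoptions(precision=4,suppress=True)
s=snap("top");R=np.array(s["R"]);t=np.array(s["t"]);C=-R.T@t
def ray(u,v,z):
    d=R.T@np.array([(u-s["cx"])/s["fx"],(v-s["cy"])/s["fy"],1]);return C+d*(z-C[2])/d[2]
print("hole",ray(217.9,167.9,.118))
F=s["frame"];P=pts(s)
# trough rim line: edge points at z>.122 in channel area
m=(P[...,2]>.085)&(P[...,2]<.135)&(P[...,0]>.66)&(P[...,1]<.08)&(P[...,1]>-.19)
q=P[m];
# lower(-x) rim edge per column
us=np.where(m.any(0))[0]; L=[]
for u in us:
    if 240<u<310 or 335<u<348: v=np.where(m[:,u])[0].max(); L.append(ray(u,v+.5,.126)[:2])
L=np.array(L); f=np.polyfit(L[:,1],L[:,0],1);print("rim x=a*y+b",f,np.degrees(np.arctan(f[0])), np.abs(np.polyval(f,L[:,1])-L[:,0]).max())
m2=(abs(P[...,2]-.155)<.02)&(P[...,1]>.15);
cv2.imwrite("pics/hole.png",cv2.resize(F[150:190,195:245,::-1],None,fx=14,fy=14,interpolation=cv2.INTER_CUBIC))
print(env.state()["tool_pos"])
```

```text
hole [0.6303 0.124  0.118 ]
rim x=a*y+b [-0.0996  0.6982] -5.685076723243474 0.033456324748166066
[ 0.447  -0.1805  0.2119]
```

View pics/hole.png

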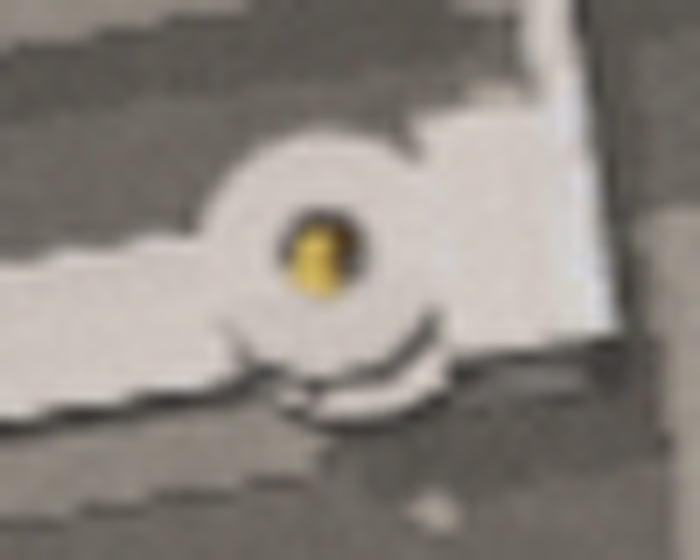

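Hole crop: fork hole at crop (322,255), brass in its lower-left, dark lug hole toward upper-right (i.e. +x,-y). Lug boss peeks out below-right. Next, place the wrist camera straight above the hole on the way.

arm_command(
  increments=[
    [[0,0.028,0.023,0,0,0,0],[0,0.028,0.023,0,0,0,0],[0,0.028,0.023,0,0,0,0],[0,0.028,0.023,0.005,0,0,0],[0,0.028,0.023,0.005,0,0,0]],
  ],
)

```text
clock: 5.53
tool_pos: [0.5619, -0.0387, 0.1978]
ee_rot: [[0.001, 1.0, 0.0], [1.0, -0.001, -0.0], [-0.0, 0.0, -1.0]]
wrist_force: [0.2, -0.8, -1.1]
width: 0.0175
gripper_force: 78.6
```

arm_command(
  increments=[
    [[0,0.028,0.023,0.005,0,0,0],[0,0.028,0.023,0.005,0,0,0],[0,0.029,0.023,0,0,0,0],[0,0,0,0,0,0,0],[0,0,0,0,0,0,0]],
  ],
)

```text
clock: 5.95
tool_pos: [0.6302, 0.0465, 0.1869]
ee_rot: [[-0.002, 1.0, -0.001], [1.0, 0.002, 0.001], [0.001, -0.001, -1.0]]
wrist_force: [-0.5, -1.4, -0.5]
width: 0.0178
gripper_force: 78.7
```

Run:
```python
from h import *
np.set_printoptions(precision=4,suppress=True)
s=snap("wrist");R=np.array(s["R"]);t=np.array(s["t"]);C=-R.T@t
st=env.state();print("cam",C,st["tool_pos"],st["ee_rot"][:,2])
c=R@np.array([.6305,.125,.118])+t;u=c[0]/c[2]*s["fx"]+s["cx"];v=c[1]/c[2]*s["fy"]+s["cy"];print("hole px",u,v)
np.savez("w5.npz",P=pts(s),F=s["frame"],R=R,t=t,f=[s["fx"],s["cx"],s["cy"]])
u,v=int(u),int(v);x0=max(u-45,0);y0=max(v-45,0);print("crop",x0,y0)
F=s["frame"]
a=cv2.resize(F[y0:y0+75,x0:x0+90,::-1],None,fx=8,fy=8,interpolation=cv2.INTER_CUBIC);cv2.imwrite("pics/w5.png",a)
```

```text
cam [0.6294 0.1321 0.3449] [0.6299 0.0448 0.1873] [-0.0011 -0.0003 -1.    ]
hole px 281.3583064134383 101.22875527466685
crop 236 56
```

View pics/w5.png

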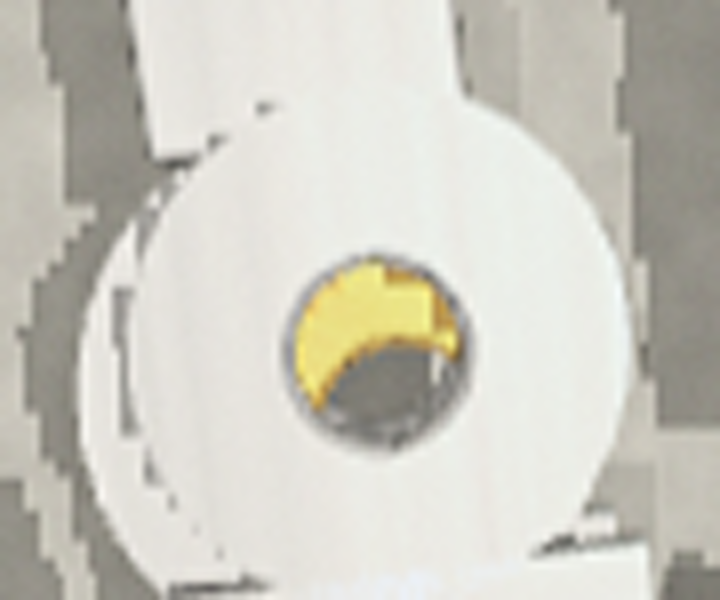

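Wrist crop: fork hole centre at crop (380,350), lug hole arc centred near (402,420), boss centre ≈(344,375): lug hole is about (+1.8,-5.9) mm from the fork hole (5.5–6 mm from the boss, consistent). Fork hole ≈ (0.6316,0.1262). Moving over it.

arm_command(
  increments=[
    [[0,0.03,0.0005,0,0,0,0],[0,0.03,0.0005,0,0,0,0],[0,0.0214,0.0007,0,0,0,0],[0,0,0,0,0,0,0],[0,0,0,0,0,0,0]],
  ],
)

```text
clock: 6.42
tool_pos: [0.6316, 0.1257, 0.188]
ee_rot: [[0.0, 1.0, -0.0], [1.0, -0.0, -0.0], [-0.0, -0.0, -1.0]]
wrist_force: [-0.1, -1.6, -1.1]
width: 0.0179
gripper_force: 78.7
```

arm_command(
  increments=[
    [[0,0,0,0,0,0,0],[0,0,0,0,0,0,0]],
  ],
)

```text
clock: 6.58
tool_pos: [0.6321, 0.1242, 0.188]
ee_rot: [[0.003, 1.0, 0.0], [1.0, -0.003, -0.001], [-0.001, 0.0, -1.0]]
wrist_force: [-0.1, -0.0, -1.0]
width: 0.0177
gripper_force: 78.7
```

arm_command(
  increments=[
    [[0,0.001,0,0.004,0,0,0],[0,0,0,0.004,0,0,0],[0,0,0,0.002,0,0,0],[0,0,0,0,0,0,0],[0,0,0,0,0,0,0]],
  ],
)

```text
clock: 7.0
tool_pos: [0.632, 0.1269, 0.1777]
ee_rot: [[0.001, 1.0, -0.0], [1.0, -0.001, 0.0], [0.0, -0.0, -1.0]]
wrist_force: [0.7, 0.4, -1.2]
width: 0.0176
gripper_force: 78.7
```

arm_command(
  increments=[
    [[0,-0.0005,-0.0004,0.002,0,0,0],[0,0,0,0.002,0,0,0],[0,0,0,0.002,0,0,0],[0,0,0,0.0015,0,0,0],[0,0,0,0,0,0,0]],
  ],
)

```text
clock: 7.42
tool_pos: [0.6315, 0.1266, 0.1699]
ee_rot: [[0.001, 1.0, -0.001], [1.0, -0.001, -0.0], [-0.0, -0.001, -1.0]]
wrist_force: [-0.3, 0.2, -0.5]
width: 0.0177
gripper_force: 78.7
```

arm_command(
  increments=[
    [[0,-0.0015,0.0005,0,0,0,0],[0,-0.0015,0.0005,0,0,0,0],[0,-0.0015,0.0004,0,0,0,0],[0,-0.0018,0.0005,0,0,0,0],[0,0,0,0,0,0,0]],
  ],
)

```text
clock: 7.83
tool_pos: [0.6336, 0.1198, 0.1703]
ee_rot: [[0.001, 1.0, 0.0], [1.0, -0.001, 0.0], [0.0, 0.0, -1.0]]
wrist_force: [-0.1, 0.8, -0.9]
width: 0.0175
gripper_force: 78.8
```

arm_command(
  increments=[
    [[0,0,0,0.001,0,0,0],[0,0,0,0.001,0,0,0],[0,0,0,0.001,0,0,0],[0,0,0,0,0,0,0]],
  ],
)

```text
clock: 8.17
tool_pos: [0.6334, 0.1202, 0.1671]
ee_rot: [[0.001, 1.0, -0.0], [1.0, -0.001, -0.0], [-0.0, -0.0, -1.0]]
wrist_force: [-0.5, 0.8, -0.6]
width: 0.0176
gripper_force: 78.8
```

arm_command(
  increments=[
    [[0,0,0,0.001,0,0,0],[0,0,0,0.001,0,0,0],[0,0,0,0.001,0,0,0],[0,0,0,0,0,0,0]],
  ],
)

```text
clock: 8.5
tool_pos: [0.6334, 0.1203, 0.1641]
ee_rot: [[0.001, 1.0, -0.0], [1.0, -0.001, 0.0], [0.0, -0.0, -1.0]]
wrist_force: [0.2, 0.2, -0.7]
width: 0.0178
gripper_force: 78.8
```

Run:
```python
from h import *
np.set_printoptions(precision=4,suppress=True)
st=env.state();print(st["tool_pos"],st["wrist_force"])
s=snap("top");t=snap("side")
P=pts(t);np.savez("s6.npz",P=P,F=t["frame"])
a=s["frame"][80:220,150:370,::-1];R=np.array(t["R"]);c=R@np.array([.633,.12,.12])+t["t"];u=int(c[0]/c[2]*t["fx"]+t["cx"]);v=int(c[1]/c[2]*t["fy"]+t["cy"]);print(u,v)
b=t["frame"][v-35:v+35,u-45:u+45,::-1]
cv2.imwrite("pics/m6.png",cv2.resize(b,(770,599),interpolation=cv2.INTER_CUBIC))
```

```text
[0.6334 0.1203 0.1641] [ 0.2396  0.1816 -0.677 ]
304 159
```

View pics/m6.png

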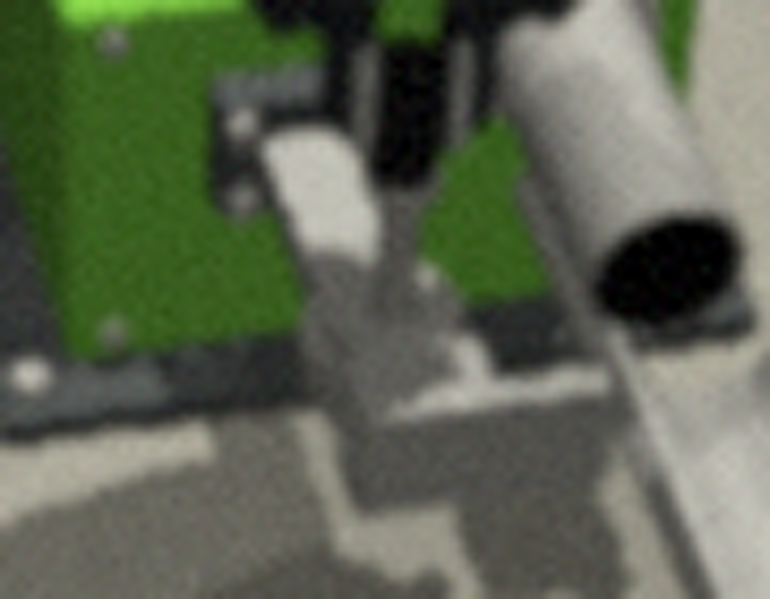

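Side crop: pin held upright, collar at ~(410,190), shank entering the shaded fork at ~(400,310). Check heights numerically from the depth.

Run:
```python
from h import *
P=np.load("s6.npz")["P"];u0,v0=304-45,159-35
for v in range(138,174,2):print(v,*[tuple(np.nan_to_num(P[v,u]*1000).round(0).astype(int).tolist()) for u in (302,304,306,308,310)])
b=snap("wrist");Q=pts(b);print("wrist");m=(abs(Q[...,0]-.633)<.012)&(abs(Q[...,1]-.125)<.02)&(Q[...,2]>.1)&(Q[...,2]<.2)
v,u=np.where(m);print(u.min(),u.max(),v.min(),v.max())
c=int(np.median(u))
for r in range(v.min(),v.max()+1,4):print(r,*[tuple(np.nan_to_num(Q[r,k]*1000).round(0).astype(int).tolist()) for k in (c-12,c-6,c,c+6,c+12)])
```

```text
138 (623, 111, 193) (627, 110, 193) (632, 108, 195) (637, 110, 193) (642, 112, 192)
140 (623, 109, 189) (628, 112, 187) (632, 111, 187) (637, 108, 189) (642, 114, 184)
142 (623, 108, 184) (628, 110, 182) (633, 110, 182) (637, 110, 181) (663, 230, 81)
144 (624, 116, 171) (628, 110, 176) (632, 107, 179) (637, 110, 176) (644, 119, 167)
146 (624, 114, 167) (629, 111, 169) (633, 107, 172) (638, 109, 170) (643, 115, 165)
148 (633, 172, 111) (628, 106, 167) (633, 107, 166) (638, 110, 164) (664, 231, 59)
150 (633, 167, 109) (629, 112, 156) (634, 114, 154) (659, 231, 53) (665, 234, 50)
152 (632, 161, 107) (630, 112, 150) (634, 113, 149) (660, 235, 42) (665, 233, 44)
154 (631, 151, 110) (630, 116, 141) (634, 109, 146) (659, 228, 42) (665, 229, 40)
156 (628, 131, 121) (631, 116, 134) (635, 112, 137) (643, 133, 118) (648, 130, 120)
158 (628, 127, 118) (631, 113, 130) (635, 112, 130) (642, 125, 119) (647, 122, 121)
160 (628, 123, 115) (631, 112, 125) (636, 113, 124) (641, 117, 120) (646, 118, 118)
162 (626, 113, 117) (631, 114, 117) (635, 108, 122) (641, 112, 117) (646, 113, 116)
164 (625, 105, 1
[... 2048 characters left out ...]
6, 129, 178) (639, 127, 175)
266 (627, 128, 181) (630, 129, 183) (633, 129, 183) (636, 129, 183) (639, 128, 180)
270 (627, 128, 184) (630, 129, 186) (633, 129, 186) (636, 130, 187) (638, 127, 183)
274 (628, 129, 189) (630, 129, 190) (633, 130, 191) (636, 129, 189) (638, 128, 188)
278 (628, 129, 193) (630, 129, 193) (633, 129, 193) (636, 129, 193) (638, 128, 192)
282 (628, 128, 195) (630, 129, 196) (633, 129, 196) (635, 129, 196) (638, 128, 195)
286 (628, 128, 198) (630, 129, 199) (633, 129, 200) (635, 129, 199) (638, 128, 197)
290 (628, 129, 202) (630, 130, 203) (633, 130, 204) (635, 129, 202) (638, 128, 201)
294 (628, 128, 204) (631, 129, 205) (633, 130, 206) (635, 129, 205) (638, 128, 203)
```

Shank meets the fork at z≈0.118, the fork's rounded end is now at y≈0.140 (the trough came along), collar underside ≈0.163: the nose is already ~3 mm below the lug's top without contact force. Continue down gently.

arm_command(
  increments=[
    [[0,0,0,0.001,0,0,0],[0,0,0,0.001,0,0,0],[0,0,0,0.001,0,0,0],[0,0,0,0.001,0,0,0],[0,0,0,0,0,0,0]],
  ],
)

```text
clock: 9.07
tool_pos: [0.6334, 0.1203, 0.1601]
ee_rot: [[0.001, 1.0, -0.0], [1.0, -0.001, 0.0], [0.0, -0.0, -1.0]]
wrist_force: [0.4, 0.2, -0.7]
width: 0.0176
gripper_force: 78.8
```

arm_command(
  increments=[
    [[0,0,0,0.0015,0,0,0],[0,0,0,0.0015,0,0,0],[0,0,0,0.0015,0,0,0],[0,0,0,0.0015,0,0,0],[0,0,0,0,0,0,0]],
  ],
)

```text
clock: 9.48
tool_pos: [0.6334, 0.1203, 0.154]
ee_rot: [[0.001, 1.0, -0.0], [1.0, -0.001, 0.0], [0.0, -0.0, -1.0]]
wrist_force: [-0.5, 0.8, -1.3]
width: 0.0177
gripper_force: 78.8
```

arm_command(
  increments=[
    [[0,0,0,0.0015,0,0,0],[0,0,0,0.0015,0,0,0],[0,0,0,0.0015,0,0,0],[0,0,0,0.0015,0,0,0],[0,0,0,0,0,0,0]],
  ],
)

```text
clock: 9.9
tool_pos: [0.6334, 0.1203, 0.148]
ee_rot: [[0.001, 1.0, -0.0], [1.0, -0.001, 0.0], [0.0, -0.0, -1.0]]
wrist_force: [-0.4, 0.1, -1.9]
width: 0.0176
gripper_force: 78.8
```

arm_command(
  increments=[
    [[0,0,0,0.001,0,0,0],[0,0,0,0.001,0,0,0],[0,0,0,0.001,0,0,0],[0,0,0,0.001,0,0,0],[0,0,0,0,0,0,0]],
  ],
)

```text
clock: 10.32
tool_pos: [0.6334, 0.1203, 0.1441]
ee_rot: [[0.001, 1.0, -0.0], [1.0, -0.001, 0.0], [0.0, -0.0, -1.0]]
wrist_force: [0.2, 0.5, -0.6]
width: 0.0179
gripper_force: 78.8
```

arm_command(
  increments=[
    [[0,0,0,0.001,0,0,0],[0,0,0,0.001,0,0,0],[0,0,0,0.001,0,0,0],[0,0,0,0.001,0,0,0],[0,0,0,0.001,0,0,0]],
  ],
)

```text
clock: 10.73
tool_pos: [0.6335, 0.1203, 0.1392]
ee_rot: [[0.001, 1.0, -0.0], [1.0, -0.001, 0.0], [0.0, -0.0, -1.0]]
wrist_force: [0.8, 0.6, -0.6]
width: 0.0176
gripper_force: 78.8
```

arm_command(
  increments=[
    [[0,0,0,0.0015,0,0,0],[0,0,0,0.0015,0,0,0],[0,0,0,0.0015,0,0,0],[0,0,0,0.0015,0,0,0],[0,0,0,0,0,0,0]],
  ],
)

```text
clock: 11.15
tool_pos: [0.6334, 0.1203, 0.133]
ee_rot: [[0.001, 1.0, -0.0], [1.0, -0.001, 0.0], [0.0, -0.0, -1.0]]
wrist_force: [0.2, 0.5, -1.4]
width: 0.018
gripper_force: 78.8
```

Nose is well through the lower cheek. Now down to near seating (~0.119).

arm_command(
  increments=[
    [[0,0,0,0.002,0,0,0],[0,0,0,0.002,0,0,0],[0,0,0,0.002,0,0,0],[0,0,0,0.0015,0,0,0],[0,0,0,0.0015,0,0,0]],
  ],
)

```text
clock: 11.57
tool_pos: [0.6335, 0.1203, 0.1241]
ee_rot: [[0.001, 1.0, -0.0], [1.0, -0.001, 0.0], [0.0, -0.0, -1.0]]
wrist_force: [0.4, -0.1, -0.9]
width: 0.0176
gripper_force: 78.8
```

arm_command(
  increments=[
    [[0,0,0,0.001,0,0,0],[0,0,0,0.001,0,0,0],[0,0,0,0.001,0,0,0],[0,0,0,0,0,0,0]],
  ],
)

```text
clock: 11.9
tool_pos: [0.6334, 0.1203, 0.1211]
ee_rot: [[0.001, 1.0, -0.0], [1.0, -0.001, 0.0], [0.0, -0.0, -1.0]]
wrist_force: [-0.1, -0.2, -1.6]
width: 0.018
gripper_force: 78.8
```

arm_command(
  increments=[
    [[0,0,0,0.0005,0,0,0],[0,0,0,0.0005,0,0,0],[0,0,0,0,0,0,0]],
  ],
)

```text
clock: 12.15
tool_pos: [0.6335, 0.1203, 0.1203]
ee_rot: [[0.001, 1.0, 0.0], [1.0, -0.001, 0.0], [0.0, 0.0, -1.0]]
wrist_force: [-0.7, 0.8, -1.9]
width: 0.0177
gripper_force: 78.8
```

arm_command(
  increments=[
    [[0,0,0,0.0005,0,0,0],[0,0,0,0,0,0,0]],
  ],
)

```text
clock: 12.32
tool_pos: [0.6335, 0.1203, 0.1198]
ee_rot: [[0.001, 1.0, 0.0], [1.0, -0.001, 0.0], [0.0, 0.0, -1.0]]
wrist_force: [-0.2, 0.2, -0.2]
width: 0.0179
gripper_force: 78.8
```

arm_command(
  increments=[
    [[0,0,0,0.0005,0,0,0],[0,0,0,0,0,0,0]],
  ],
)

```text
clock: 12.48
tool_pos: [0.6335, 0.1203, 0.1193]
ee_rot: [[0.001, 1.0, 0.0], [1.0, -0.001, 0.0], [0.0, 0.0, -1.0]]
wrist_force: [0.3, 0.2, -0.8]
width: 0.0184
gripper_force: 78.8
```

arm_command(
  increments=[
    [[0,0,0,0.0004,0,0,0],[0,0,0,0,0,0,0]],
  ],
)

```text
clock: 12.65
tool_pos: [0.6336, 0.1203, 0.1192]
ee_rot: [[0.001, 1.0, 0.0], [1.0, -0.001, 0.0], [0.0, 0.0, -1.0]]
wrist_force: [-1.0, 0.8, 3.2]
width: 0.0177
gripper_force: 79.5
```

Collar seated (3 N up). Release gently and retreat upward.

arm_command(
  increments=[
    [[0.3,0,0,0,0,0,0],[0.4,0,0,0,0,0,0],[0.45,0,0,0,0,0,0],[0.45,0,0,0,0,0,0],[0.45,0,0,0,0,0,0]],
  ],
  grip_force=20,
)

```text
clock: 13.07
tool_pos: [0.6335, 0.1203, 0.1189]
ee_rot: [[0.001, 1.0, -0.0], [1.0, -0.001, 0.0], [0.0, -0.0, -1.0]]
wrist_force: [0.0, -0.6, -0.2]
width: 0.039
gripper_force: 0.0
```

arm_command(
  increments=[
    [[0.45,0,0,-0.01,0,0,0],[0.45,0,0,-0.02,0,0,0],[0.45,0,0,-0.03,0,0,0],[0.45,0,0,-0.03,0,0,0],[0.45,0,0,-0.01,0,0,0]],
  ],
)

```text
clock: 13.48
tool_pos: [0.6346, 0.1207, 0.2239]
ee_rot: [[0.001, 1.0, 0.005], [1.0, -0.001, 0.002], [0.002, 0.005, -1.0]]
wrist_force: [0.5, -0.1, -0.0]
width: 0.0382
gripper_force: 0.0
```

Run:
```python
from h import *
st=env.state();print(st["tool_pos"],st["wrist_force"],st["width"])
b=snap("wrist");Q=pts(b)
m=(abs(Q[...,0]-.633)<.015)&(abs(Q[...,1]-.12)<.02)
for lo,hi in((.155,.175),(.119,.1215),(.1215,.126)):
    q=Q[m&(Q[...,2]>lo)&(Q[...,2]<hi)];print(lo,len(q),np.median(q,0) if len(q) else"")
m=(abs(Q[...,0]-.633)<.035)&(Q[...,1]<.145)&(Q[...,1]>.105)&(Q[...,2]>.114)&(Q[...,2]<.122);print(Q[m].max(0))
t=Q[(Q[...,2]>.16)&(abs(Q[...,0]-.633)<.015)&(abs(Q[...,1]-.12)<.015)&(Q[...,2]<.17)];print("knobtop",np.median(t,0),np.percentile(t[:,2],[5,95]))
q=Q[m];A=np.c_[q[:,:2],np.ones(len(q))];print("plane",np.linalg.lstsq(A,q[:,2],rcond=None)[0])
```

```text
[0.63456408 0.12066053 0.22387547] [ 0.49369192 -0.08108572 -0.01188488] 0.03815852850204492
0.155 646 [0.63279455 0.12135486 0.16258856]
0.119 54 [0.63405329 0.13064114 0.11933685]
0.1215 117 [0.63244746 0.12769127 0.12282534]
[0.65484982 0.14062633 0.12191351]
knobtop [0.63310906 0.12074775 0.16269776] [0.16124787 0.16367319]
plane [ 0.00013813 -0.00165333  0.11798569]
```

Knob top at 0.163, which is the fork top (0.118) plus 0.045, so the pin is fully home; the fork is level and the gripper is clear. Handing in.

```bash
python3 -c "
from h import *
print(env.hand_in())"
```

```text
the job is handed in; nothing more can be done
None
```

The pivot pin is through the fork, lug and fork with its collar fully home, the fork lies level, and the job is handed in at about 13.5 s on the robot's clock; the hand-in gave no verdict.

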